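# Feel out the loose ring in the tilting bin and tip it into the catch tray

### The arm

A 7-joint arm with a two-finger parallel gripper is mounted at the origin on the work surface. World frame = base frame: x ahead of the robot, y to its left, z up, the work surface at z = 0. Lengths are in mm, angles in rad, forces in N, time in s.
With the tool pointing down it reaches from about 400 to 925 mm from the base axis. Payload 4.1 kg.
Tool frame: the origin (TCP) lies midway between the tips of the shut fingers; the grasp point (between the pads) lies 19 mm behind it; x points along the fingers, z is the direction in which the jaws open and shut, and the axes are right-handed (so a half turn about x gives the same grasp; the last joint's range is limited). The gripper opens to 85 mm and grips with 20 to 120 N. Pads are 22 mm wide; open, the fingers measure 114 mm over their backs; the gripper's body (76 mm by 85 mm) begins 54 mm behind the grasp point. The pads swing forward as they close: fully open they stand 13 mm farther back than shut.
Start: joints at [-0.099, 0.398, 0.045, 1.537, -0.019, 1.207, -0.051], TCP at [650.034, 0.031, 231.347] pointing down, gripper open.
Joint ranges: [-2.82, 2.82], [-0.49, 2.23], [-1.37, 1.46], [0, 2.46], [-1.36, 4.5], [0.23, 2], [-2.94, 2.94]. Speed limits (rad/s): [2.57, 2.57, 3.14, 3.14, 3.14, 3.14, 3.14].

### API

Orientations are given as a rotation vector (axis times angle).
In Python, from workcell import robot gives the robot as it stands. The module is installed in compiled form; this text tells all that it offers.
- The arm moves only by the tool drive_tool, never from a script. Its argument "plan" is one flat list of numbers, 7 for each row, row after row: the closure, from 0 (fully open) to 1 (shut), then the shift along the world's x, y, z in m, then the turn, a rotation vector about the world's x, y, z in rad. In form: [fingers, x, y, z, ax, ay, az, fingers, x, y, z, ax, ay, az, ...]. A call has 1 to 12 rows; each row shifts and turns the pose as measured when the row begins; what a row does not reach is not made up. A row lasts 1/12 s, in which the tool goes at most 41.7 mm and 7.16 degrees, less where a joint would pass 70% of its speed; a pose out of reach is approached as far as the arm can. A call with a gripper value outside its range is refused whole. The fingers move at their own pace and stop on an object; "newtons" is the grip in N (left out, the last holds). Time passes only in rows, so rows that do not move let the fingers close. It gives the time, the measured TCP pose, the force and the opening at its end, in the units of the state.
- robot.get_state(): the state, without advancing time (a new reading comes with each control period).
- robot.capture(name): name is "scene" or "side" or "wrist"; returns (picture, depth): 400x640x3 uint8, red, green, blue; 400x640 float32, mm along the optical axis (not along the pixel's ray), 0 where there is no reading.
- robot.calibration(name): a dict with "fov_y" (degrees; the focal length in pixels is half the picture's height over the tangent of half this angle, whatever the lens; pixels are square), "cx", "cy" (the principal point, pixels), "world_to_cam" (4x4, takes a point from world to camera coordinates). Camera axes: x right, y up, looking along -z (the intrinsics and any distortion apply to the point x, -y, -z); pixel columns grow to the right and rows downward; lengths in mm; the calibration is good to about 2 mm. A picture is of the moment at which its call begins: read the wrist's pose just before it. calibration takes no time and is no camera call; for the wrist camera it gives the pose at the moment of the call.
- robot.sign_off(): hands the job in, once; it reports no verdict.
The state is a dict: "time_s": time; "qpos": joint angles; "dq": joint speeds; "joint_torque": joint torques, N m; "tool_pos": TCP position; "ee_rot": TCP orientation; "contact_force": force on the tool from outside, world axes, zero at the start; "ft_torque": the same for the moment, N m; "width": opening from 0.0 (shut) to 1.0 (fully open).
Only numpy, scipy, OpenCV 4.12 (cv2) and the standard library are available. Lean on these libraries where they do the work, as an engineer would, in place of code of your own. Each camera call takes 0.05 s, during which the arm holds its last target.

### The job

One loose ring lies somewhere on the floor of the black tilting bin. With closed fingertips feel along the bin floor and sweep the ring to the spout end, then press the bin's thumb tab down so that the bin tips forward and the ring slides out of the spout into the tray below, and let the bin swing back level. Do not lift the ring out of the bin, and leave the other things on the counter where they are.

Things in the scene. Friction and masses are not known exactly. Their poses are not given: they have to be found in the camera images.
- stand: Fixed walnut stand with aluminium cheeks, turned up to 0.35 rad. Origin on the counter under the pin axis, midway between two upright cheeks; x to the bin's back (away from the robot), y to its spout end (left), z up. Sizes here are mm in this frame. Base plate x -130..75, y -126..126, top z 5. Cheeks 34 wide in x, 6 thick, at y +-121, up to z 80; pins at x 0, z 64.
- bin (a joint): Forward tilt of the bin about the pins, rad: 0 level (at rest on its stop), 0.9 at the forward stop. Its weight alone brings it back to 0 when let go; 2 to 4 N down on the tab tips it. The ring slides out at 0.8 rad or more.
- tab (a point): On the top face of the thumb tab, a flat tongue 4 thick forward from the top of the bin's front wall, at the end away from the spout: level top z 94, x -55..0, y -105..-55 in the stand frame; this point x -40, y -80. Pressed down it turns about the pins with the bin: at 0.85 rad this point is at x -49, z 54, at the 0.9 stop x -48, z 51.
- spout (a point): Middle of the free edge of the spout tongue, on its top face: when level x -40, y 81, z 52 in the stand frame. The tongue carries the bin floor forward from the gap, 48 wide, with side rims 16 high. At 0.9 rad tilt this point is at about x -15, z 25, over the tray.
- floor (a point): Centre of the bin's inner floor; when level x 30, y 0, z 52 in the stand frame. The bin is an open-topped black trough, inside x 4..56, y -105..105, walls 4 thick, back and end walls up to z 86, front wall to z 94. The front wall runs only y -105..57: y 57..105 is the open spout gap. A ring not beside that gap stays in when tipped.
- tray (a point): Centre of the catch tray's floor, stand frame x -48, y 76.5, z 5. The open tray is fixed on the front left of the stand, below the spout: inside x -126..30, y 35..118, walls 4 thick up to z 30.
- ring: The loose brass ring: outside 26, bore 20, height 9, 16 g, lying flat. Origin at the centre of its underside. Starts on the bin floor at stand-frame y between -50 and 35, x between 20 and 40. Push it close behind its centre; pushed at its side it jams against a bin wall.
- cone: Bystander: white ceramic ring cone, 48 foot, 75 high, stands to the right of the stand. Origin under its centre.
- gauge_plate: Bystander: aluminium gauge plate with four holes, 120 x 50 x 6, lying to the left of the stand. Origin under its centre.
- loupe: Bystander: small dark steel loupe, 28 across, 26 high, on the front right of the stand's base plate. Origin under its centre.
- gauge_set: Bystander: brass gauge rings on a hoop, 112 across, 18 high, far left. Origin under its centre.
- ring_case: Bystander: small shut walnut ring case, 55 x 55 x 43, far left. Origin under its centre.
- driver: Bystander: screwdriver, 150 long, lying at the near right.

How it is judged (in metres and radians):
On the way, in this order (a step that is already met when the one before it is completed fails the run):
1. the ring has been swept along the level bin floor to the spout end, beside the gap in the front wall (value of joint bin below 0.1 rad and x of ring in the frame of stand between -0.02 and 0.056 m and y of ring in the frame of stand between 0.069 and 0.106 m and z of ring in the frame of stand between 0.045 and 0.075 m), for 0.1 s.
2. the bin has been tipped forward by more than 0.6 rad (value of joint bin above 0.6 rad), for 0.1 s.
At the end, for the whole second after the job is handed in: The ring is at rest inside the catch tray (its centre within the tray's walls, its origin less than 28 mm above the counter) and the bin is back level (within 0.06 rad) (x of ring in the frame of stand between -0.126 and 0.03 m and y of ring in the frame of stand between 0.035 and 0.118 m and z of ring in the frame of stand between 0 and 0.028 m and linear speed of ring below 0.02 m/s and value of joint bin below 0.06 rad); the robot touches nothing.
It fails at once if the ring is lifted out of the level bin (more than 33 mm above its floor) (value of joint bin below 0.1 rad and height (world z) of ring above 0.085 m).
It fails at once if a bystander is moved by more than 30 mm (distance of any of cone, gauge_plate, loupe, gauge_set, ring_case, driver from where it was at the start of the episode above 0.03 m).
It also fails if it takes over 51 s, if anything falls off the work surface, if the arm or the gripper's body presses on something with over 40 N, if the wrist force passes 120 N, or if a joint passes its speed limit or range.

## Working session

There is one attempt and no reset: what is moved stays moved. The work goes in short steps, Python scripts to look and compute and a tool call to move; the robot and the scene stay as the last step left them, time stands still between calls to the robot, and variables do not carry over. Pictures are saved under pics/ and viewed, and the job is handed in when it is done.

Besides the shell and the picture viewer there is one more tool, called after "Request:" by a JSON object that holds its "op" and its "data", one argument or row to a line. drive_tool: Moves the arm, as the interface text tells. Its arguments: {"type":"object","properties":{"plan":{"type":"array","items":{"type":"number"}},"newtons":{"type":"number"}},"required":["plan"]}

```bash
mkdir -p pics; cat > h.py <<'E'
import numpy as np, cv2
from workcell import robot
def cap(n,f):
    p,d=robot.capture(n); cv2.imwrite('pics/'+f+'.png',p[:,:,::-1]); np.save('pics/'+f+'.npy',d)
    c=robot.calibration(n); np.save('pics/'+f+'_c.npy',c,allow_pickle=True); return p,d,c
def pt(c,d,u,v,z=None):
    f=200/np.tan(np.radians(c['fov_y'])/2); W=np.linalg.inv(np.array(c['world_to_cam']))
    r=np.array([(u-c['cx'])/f,-(v-c['cy'])/f,-1.]); 
    if z is None: return (W@np.r_[r*d[int(v),int(u)],1])[:3]
    o=W[:3,3]; w=W[:3,:3]@r; return o+w*(z-o[2])/w[2]
def px(c,P):
    f=200/np.tan(np.radians(c['fov_y'])/2); q=np.array(c['world_to_cam'])@np.r_[P,1]
    return c['cx']+f*q[0]/-q[2], c['cy']-f*q[1]/-q[2]
def load(f): return np.load('pics/'+f+'.npy'),np.load('pics/'+f+'_c.npy',allow_pickle=True).item()
E
python3 - <<'E'
from h import *
print(robot.get_state())
for n in ['scene','side','wrist']:
    p,d,c=cap(n,n+'0'); print(n,c)
E
```

```text
{'time_s': 0.0, 'qpos': array([-0.09898089,  0.39921035,  0.0450251 ,  1.53789915, -0.018681  ,
        1.20687337, -0.0507048 ]), 'dq': array([-0.00153527,  0.00204454,  0.00070869, -0.00026532, -0.00109602,
       -0.0009114 ,  0.0008333 ]), 'joint_torque': array([-9.65094187e-04, -4.75129580e+01,  1.36406265e+00, -2.54227209e+01,
        1.14684159e-02,  9.53188282e-03,  3.56541250e-05]), 'tool_pos': array([6.49363859e+02, 8.11012645e-03, 2.30242902e+02]), 'ee_rot': array([-1.99582112e-04,  1.57275974e+00, -3.82171393e-05]), 'contact_force': array([ 0.13157124, -0.29565722, -0.19290986]), 'ft_torque': array([-0.04407809,  0.02753484, -0.00300555]), 'width': 1.0015725023364068}
scene {'fov_y': 57.788724544274274, 'cx': 325.61030637424665, 'cy': 196.8001512143185, 'world_to_cam': array([[-6.76863126e-01,  7.35811116e-01, -2.09358623e-02,
         2.86997964e+02],
       [-4.67247166e-01, -4.07489950e-01,  7.84622219e-01,
         1.44785903e+02],
       [ 5.68802597e-01,  5.40864070e-01,  6.19620580e-01,
        -1.46746604e+03],
       [ 0.00000000e+00,  0.00000000e+00,  0.00000000
[... 221 characters left out ...]
       [ 3.08873643e-01,  4.99053666e-01,  8.09655798e-01,
        -2.13086932e+02],
       [-4.53108931e-01, -6.71258470e-01,  5.86604095e-01,
        -9.60687126e+02],
       [ 0.00000000e+00,  0.00000000e+00,  0.00000000e+00,
         1.00000000e+00]])}
wrist {'fov_y': 67.0310353185382, 'cx': 317.81628445227483, 'cy': 200.56686152459753, 'world_to_cam': array([[ 9.99999753e-01,  7.00073114e-04, -6.49235900e-05,
        -6.49765012e+02],
       [-6.85543839e-04,  9.50402051e-01, -3.11023266e-01,
         4.13113150e+01],
       [-1.56035513e-04,  3.11023233e-01,  9.50402296e-01,
        -3.79633363e+02],
       [ 0.00000000e+00,  0.00000000e+00,  0.00000000e+00,
         1.00000000e+00]])}
```

View pics/scene0.png

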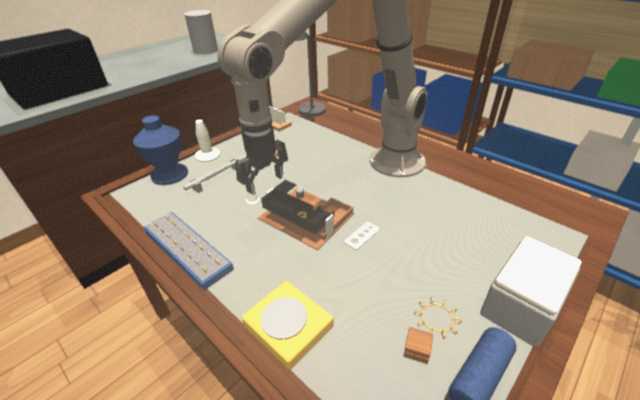

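View pics/side0.png

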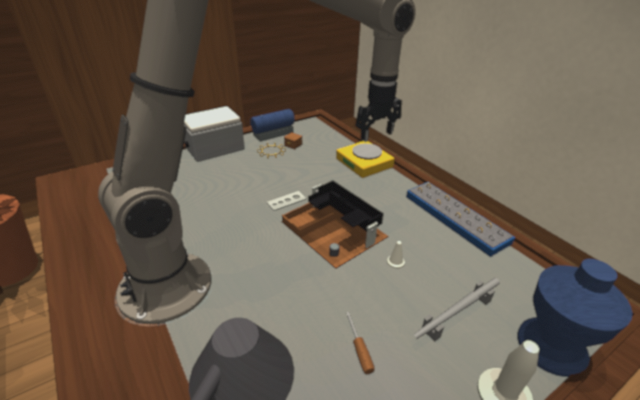

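View pics/wrist0.png

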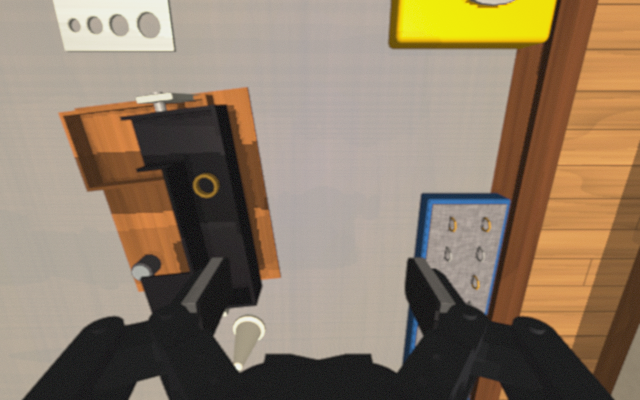

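The wrist view shows the whole bin, with the ring at (205,185), the spout gap near (150,145), the tab at (165,290), the loupe at (147,265) and the cone at (245,340). I'll enlarge it.

```bash
python3 - <<'E'
import cv2
p=cv2.imread('pics/wrist0.png')[75:325,40:300]
p=cv2.convertScaleAbs(p,alpha=1.6,beta=15)
cv2.imwrite('pics/crop0.png',cv2.resize(p,None,fx=2.4,fy=2.4,interpolation=cv2.INTER_CUBIC))
E
```

```text
(no output)
```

View pics/crop0.png

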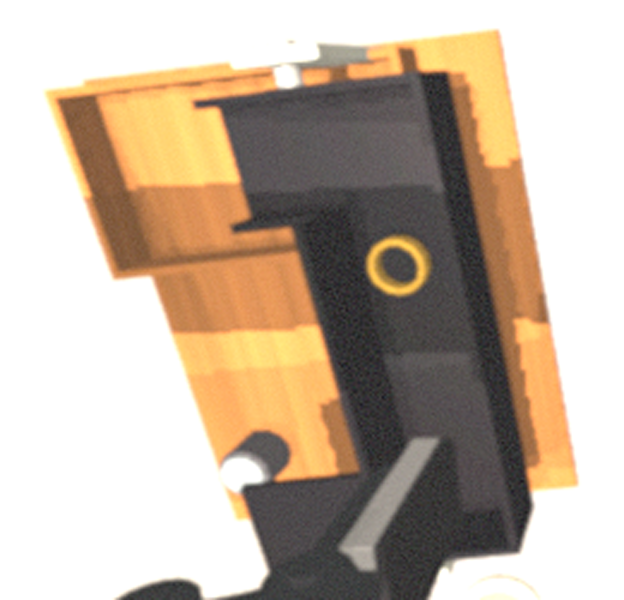

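```bash
cat > fit.py <<'E'
from h import *
from scipy.optimize import least_squares
d,c=load('wrist0')
S=[(75,126,5,498,32),(75,-126,5,577,484),(-130,122,30,48,93),(-130,31,30,115,275),(60,109,86,418,73),(60,-109,86,520,550),(-55,-55,94,243,487)]
def w(s,P): 
    a=s[2]; return np.array([s[0]+P[0]*np.cos(a)-P[1]*np.sin(a), s[1]+P[0]*np.sin(a)+P[1]*np.cos(a),P[2]])
def r(s): return np.concatenate([np.array(px(c,w(s,q[:3])))-[q[3]/2.4+40,q[4]/2.4+75] for q in S])
o=least_squares(r,[520,100,0.2],loss='soft_l1'); s=o.x
print(s,r(s).round(1).reshape(-1,2).tolist())
u,v=398/2.4+40,266/2.4+75
p=pt(c,d,u,v,61-4.5); a=s[2]
R=np.array([[np.cos(a),np.sin(a)],[-np.sin(a),np.cos(a)]])
print('ring',p,R@(p[:2]-s[:2]))
for uu in [(230,92),(270,250)]: print(pt(c,d,*uu))
# depth of counter/plate check, bin floor
print(pt(c,d,205,180), pt(c,d,490/2.4+40,60/2.4+75),pt(c,d,410/2.4+40,340/2.4+75), pt(c,d,285/2.4+40,520/2.4+75))
for n,q in dict(tab=(-40,-80,94),spout=(-40,81,52),tray=(-48,76.5,5),loupe=(-60,-80,5)).items(): print(n,w(s,q))
E
python3 fit.py
```

```text
[ 5.09334472e+02 -3.86455978e+01  1.14992998e-01] [[0.1, -1.2], [0.6, 1.1], [-1.5, -1.0], [-0.3, 2.5], [0.9, -0.6], [0.7, 1.6], [-0.9, 0.6]]
ring [527.98867107  -7.73703104  56.5       ] [22.07744022 28.56405603]
[548.93332801  89.81859587   5.52422337]
[ 585.0900655  -111.59662761    5.76068699]
[526.16378483  -2.31192901  52.14853827] [564.42761133  81.12197903   5.05916354] [527.61611277 -45.56537484  51.54479154] [ 479.06582238 -114.65858751   95.88639128]
tab [ 478.77782659 -122.70683416   94.        ]
spout [460.30472968  37.22985547  52.        ]
tray [452.87389377  31.84165747   5.        ]
loupe [ 458.90991484 -125.00162881    5.        ]
```

The fit is good to about 2 px and the depth checks agree (plate z about 5.5, floor about 52, tab about 95). The stand is at (509.3, -38.6) with yaw 0.115, and the ring is at stand (22, 28.6). Next I'll shut the fingers, turn the jaw axis along the bin and move over a point behind the ring.

Request:
{"op": "drive_tool", "data": {
  "plan": [1,-0.01,-0.004,0,0,0,-0.1213,1,-0.01,-0.004,0,0,0,-0.1213,1,-0.01,-0.004,0,0,0,-0.1213,1,-0.01,-0.004,0,0,0,-0.1213,1,-0.01,-0.004,0,0,0,-0.1213,1,-0.01,-0.004,0,0,0,-0.1213,1,-0.01,-0.004,0,0,0,-0.1213,1,-0.01,-0.004,0,0,0,-0.1213,1,-0.01,-0.004,0,0,0,-0.1213,1,-0.01,-0.004,0,0,0,-0.1213,1,-0.01,-0.004,0,0,0,-0.1213,1,-0.007,-0.004,0,0,0,-0.1213],
  "newtons": 60
}}

```text
time_s: 1.15
tool_pos: [524.9, -48.0, 224.9]
ee_rot: [1.159, 1.251, -1.157]
contact_force: [-0.3, 0.2, -0.1]
width: 0.002
```

```bash
cat >> h.py <<'E'
from scipy.spatial.transform import Rotation as Ro
O=np.array([509.33,-38.65]); A=0.115
Rz=np.array([[np.cos(A),-np.sin(A)],[np.sin(A),np.cos(A)]])
def stw(P): return O+Rz@np.array(P[:2])
def wts(P): return Rz.T@(np.array(P[:2])-O)
def st(tgt=None,z=None):
    s=robot.get_state(); p=s['tool_pos']; R=Ro.from_rotvec(s['ee_rot'])
    print('t',s['time_s'],'tcp',p.round(1),'stand',wts(p).round(1),'F',np.round(s['contact_force'],1),'w',round(s['width'],3))
    D=np.column_stack([[0,0,-1],[-np.cos(A),-np.sin(A),0],[-np.sin(A),np.cos(A),0]])  # tool x down, z along stand y
    if np.linalg.det(D)<0: D[:,1]*=-1
    e=[ (Ro.from_matrix(D@np.diag(k))*R.inv()).as_rotvec() for k in ([1,1,1],[1,-1,-1])]
    print('rot err',min(e,key=np.linalg.norm).round(3))
    if tgt: print('dxy',(stw(tgt)-p[:2]).round(1), 'dz',None if z is None else round(z-p[2],1))
E
python3 - <<'E'
from h import *
st((22,-12),54.5); p,d,c=cap('wrist','wrist1'); st()
E
```

```text
t 1.15 tcp [524.9 -48.  224.9] stand [ 14.4 -11.1] F [-0.3  0.2 -0.1] w 0.002
rot err [-0.007 -0.006  0.043]
dxy [ 7.7 -0.1] dz -170.4
t 1.2 tcp [523.5 -49.3 224.8] stand [ 12.8 -12.2] F [-2.   0.1 -0.5] w -0.0
rot err [-0.006 -0.007  0.049]
```

View pics/wrist1.png

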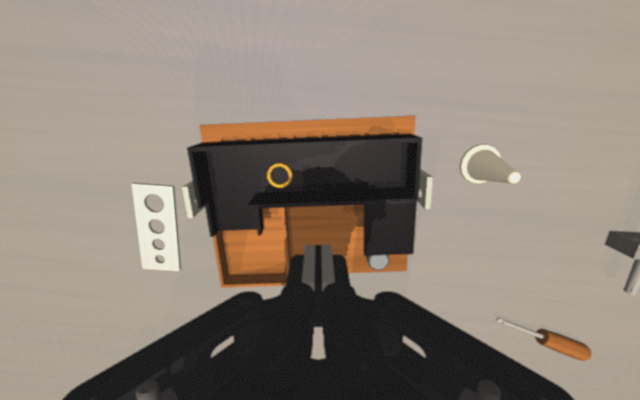

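```bash
python3 - <<'E'
from h import *
d,c=load('wrist1')
print('ring',wts(pt(c,d,279,176,56.5)))
for q in [(75,126,5),(75,-126,5),(60,109,86),(60,-109,86),(-55,-55,94),(-55,-105,94),(-40,57,52),(-40,105,52)]: print(q,np.round(px(c,[*stw(q),q[2]]),1))
p=cv2.imread('pics/wrist1.png')[100:300,120:450]
cv2.imwrite('pics/crop1.png',cv2.resize(cv2.convertScaleAbs(p,alpha=1.6,beta=15),None,fx=2.4,fy=2.4,interpolation=cv2.INTER_CUBIC))
E
```

```text
ring [19.29402885 29.08849997]
(75, 126, 5) [197.8 122.8]
(75, -126, 5) [414.8 112. ]
(60, 109, 86) [185.2 144.8]
(60, -109, 86) [421.6 133.4]
(-55, -55, 94) [363.6 252.6]
(-55, -105, 94) [413.3 250.6]
(-40, 57, 52) [259.7 227. ]
(-40, 105, 52) [217.7 228.7]
```

View pics/crop1.png

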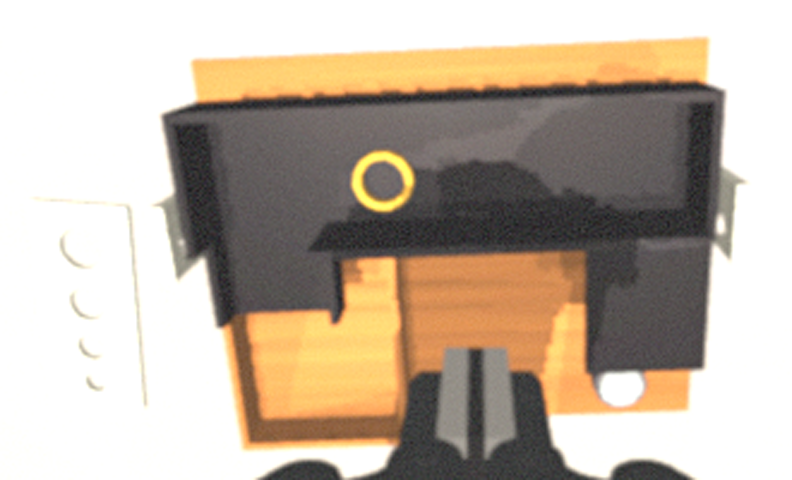

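```bash
sed -i 's/O=np.array(.*; A=/O=np.array([508.0,-38.5]); A=/' h.py
```

Request:
{"op": "drive_tool", "data": {
  "plan": [1,0.003,0.0005,-0.025,0,0,0.02,1,0.003,0.0005,-0.025,0,0,0.02,1,0.002,0.0005,-0.025,0,0,0.01,1,0,0,-0.025,-0.003,-0.003,0,1,0,0,-0.015,-0.003,-0.003,0,1,0,0,0,0,0,0]
}}

```text
time_s: 1.7
tool_pos: [533.6, -47.4, 107.4]
ee_rot: [1.114, 1.265, -1.106]
contact_force: [0.3, 0.5, 0.6]
width: -0.001
```

```bash
python3 - <<'E'
from h import *
p,d,c=cap('wrist','wrist2');st((22,-12),54.5)
E
```

```text
t 1.75 tcp [534.4 -47.4 108.7] stand [ 25.2 -11.9] F [ 0.4 -0.1  0.2] w 0.0
rot err [-0.001  0.008 -0.018]
dxy [-3.2 -0.5] dz -54.2
```

View pics/wrist2.png

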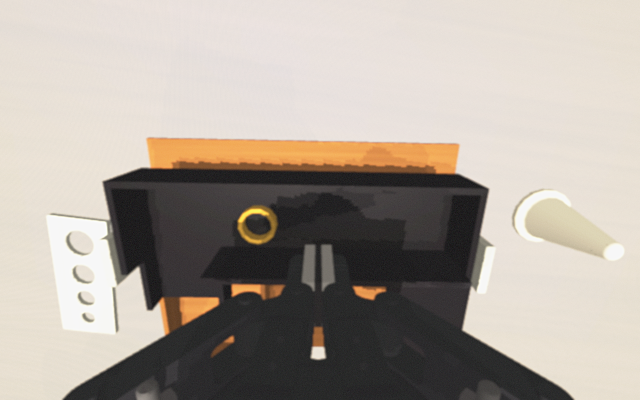

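```bash
python3 - <<'E'
from h import *
d,c=load('wrist2')
print('ring',pt(c,d,257,225,56.5),wts(pt(c,d,257,225,56.5)), 'tcp px',px(c,[534.4,-47.4,108.7]))
for q in [(75,126,5),(75,-126,5),(60,109,86),(60,-109,86)]: print(q,np.round(px(c,[*stw(q),q[2]]),1))
E
```

```text
ring [527.44216147  -6.17706902  56.5       ] [23.02269109 29.87850741] tcp px (np.float64(316.50902202577), np.float64(259.7771429391356))
(75, 126, 5) [147.3 138.9]
(75, -126, 5) [458.7 144.8]
(60, 109, 86) [104.5 181.7]
(60, -109, 86) [487.9 188.7]
```

Request:
{"op": "drive_tool", "data": {
  "plan": [1,-0.002,0,-0.018,0,0.004,-0.009,1,0,0,-0.018,0,0.004,-0.009,1,0,0,-0.01,0,0,0,1,0,0,-0.004,0,0,0,1,0,0,0,0,0,0]
}}

```text
time_s: 2.17
tool_pos: [538.2, -47.2, 62.4]
ee_rot: [1.125, 1.257, -1.112]
contact_force: [0.2, 0.4, -0.3]
width: 0.003
```

```bash
python3 - <<'E'
from h import *
st((23,-12),54.5)
E
```

```text
t 2.1667 tcp [538.2 -47.2  62.4] stand [ 29.  -12.1] F [ 0.2  0.4 -0.3] w 0.003
rot err [-0.002  0.01  -0.006]
dxy [-6.  -0.6] dz -7.9
```

Request:
{"op": "drive_tool", "data": {
  "plan": [1,-0.004,-0.0005,-0.003,0,0.005,-0.003,1,-0.002,0,-0.003,0,0.004,-0.003,1,0,0,0,0,0,0]
}}

```text
time_s: 2.42
tool_pos: [533.9, -47.9, 58.6]
ee_rot: [1.128, 1.259, -1.12]
contact_force: [-0.2, 0.2, -0.9]
width: 0.003
```

```bash
python3 - <<'E'
from h import *
p,d,c=cap('wrist','wrist3');st((23,-12),54.5)
E
```

```text
t 2.4667 tcp [534.2 -47.9  58.9] stand [ 24.9 -12.4] F [-0.9 -0.9  0.2] w 0.002
rot err [-0.002  0.005 -0.   ]
dxy [-1.9  0.2] dz -4.4
```

View pics/wrist3.png

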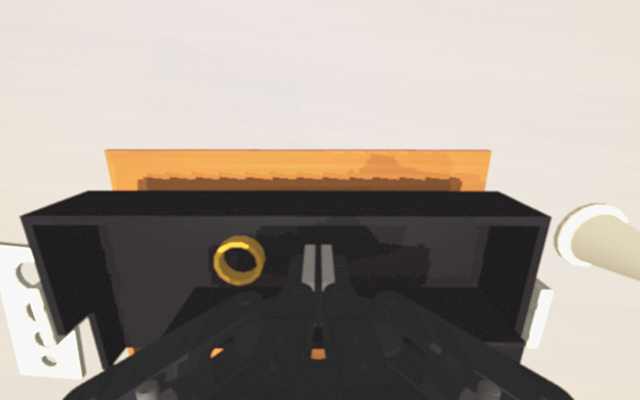

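```bash
python3 - <<'E'
from h import *
d,c=load('wrist3')
q=pt(c,d,240,259,56.5);print('ring',q,wts(q),'tcp px',px(c,[534.2,-47.9,58.9]), px(c,[534.2,-47.9,78]))
E
```

```text
ring [528.49561952  -6.87668184  56.5       ] [23.98891257 29.06263486] tcp px (np.float64(316.50991412042396), np.float64(259.7044027567795)) (np.float64(316.2876792347574), np.float64(279.5627423501629))
```

Request:
{"op": "drive_tool", "data": {
  "plan": [1,-0.001,0,-0.002,0,0.002,0,1,-0.001,0,-0.0015,0,0.002,0,1,-0.0006,0.005,0,0,0,0,1,-0.0006,0.005,0,0,0,0,1,-0.0006,0.005,0,0,0,0,1,-0.0006,0.005,0,0,0,0,1,-0.0006,0.005,0,0,0,0,1,-0.0006,0.005,0,0,0,0,1,0,0,0,0,0,0]
}}

```text
time_s: 3.22
tool_pos: [528.9, -13.8, 56.5]
ee_rot: [1.127, 1.261, -1.119]
contact_force: [0.2, 0.6, 0.3]
width: -0.002
```

```bash
python3 - <<'E'
from h import *
p,d,c=cap('wrist','wrist4');st((23,20),54.5)
E
```

```text
t 3.2667 tcp [529.  -14.4  56.5] stand [23.6 21.6] F [ 0.8 -0.3 -0.5] w 0.006
rot err [-0.003  0.004 -0.001]
dxy [-0.4 -1.6] dz -2.0
```

View pics/wrist4.png

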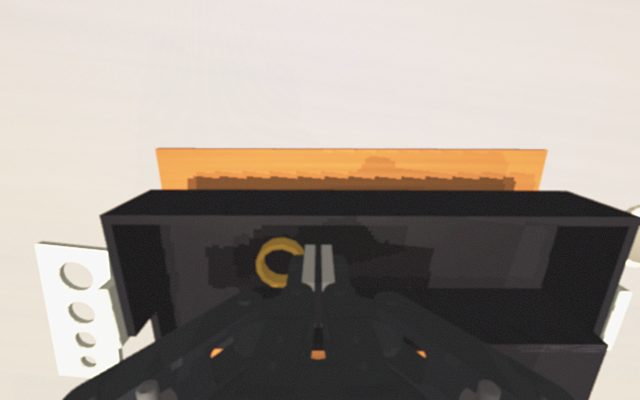

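The ring's centre is at about (281,262), touching the fingertip and about 18 mm ahead of the TCP, so it is being pushed squarely. I'll continue the sweep.

Request:
{"op": "drive_tool", "data": {
  "plan": [1,-0.0006,0.005,-0.001,0,0.002,0,1,-0.0006,0.005,0,0,0.002,0,1,-0.0006,0.005,0,0,0,0,1,-0.0006,0.005,0,0,0,0,1,-0.0006,0.005,0,0,0,0,1,-0.0006,0.005,0,0,0,0,1,-0.0006,0.005,0,0,0,0,1,0,0,0,0,0,0]
}}

```text
time_s: 3.93
tool_pos: [524.4, 23.9, 55.5]
ee_rot: [1.125, 1.263, -1.123]
contact_force: [0.2, 1.1, 0.6]
width: 0.002
```

```bash
python3 - <<'E'
from h import *
p,d,c=cap('wrist','wrist5');st((23,64),54.5)
E
```

```text
t 3.9833 tcp [524.5  23.3  55.5] stand [23.4 59.5] F [-0.1  0.5  1.1] w -0.0
rot err [-0.002 -0.    -0.   ]
dxy [-1.   4.4] dz -1.0
```

View pics/wrist5.png

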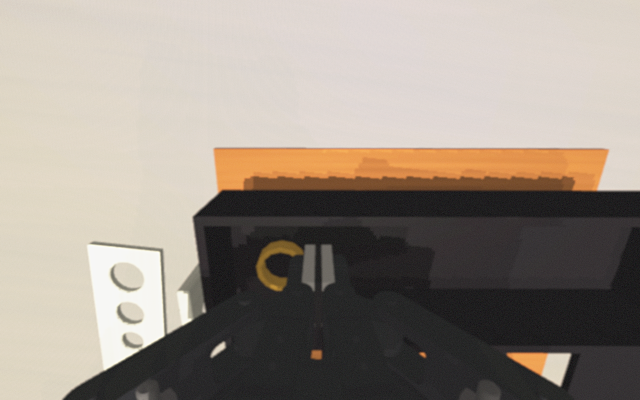

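Request:
{"op": "drive_tool", "data": {
  "plan": [1,-0.0004,0.003,0,0,0,0,1,0,0.002,0,0,0,0,1,0,0,0,0,0,0,1,0,0,0,0,0,0,1,0.0006,-0.005,0,0,0,0,1,0,-0.003,0.015,0,0,0,1,0,0,0.03,0,0,0,1,0,0,0.035,0,0,0,1,0,0,0.02,0,0,0,1,0,0,0,0,0,0]
}}

```text
time_s: 4.82
tool_pos: [521.8, 15.9, 157.3]
ee_rot: [1.123, 1.264, -1.132]
contact_force: [0.5, 0.4, 0.6]
width: 0.001
```

```bash
python3 - <<'E'
from h import *
p,d,c=cap('wrist','wrist6');st((-40,-80),94)
E
```

```text
t 4.8667 tcp [521.2  15.7 155.9] stand [19.3 52.3] F [ 0.7 -0.3 -0.3] w 0.003
rot err [ 0.002 -0.008  0.004]
dxy [ -43.7 -138.2] dz -61.9
```

View pics/wrist6.png

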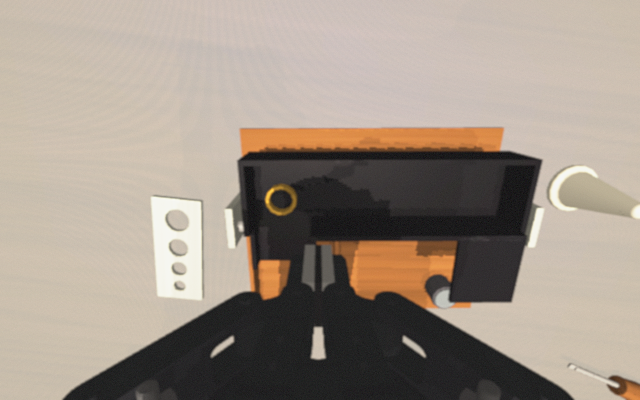

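```bash
python3 - <<'E'
from h import *
d,c=load('wrist6')
q=pt(c,d,281,200,56.5);print('ring',q,wts(q))
for s in [(60,109,86),(60,-109,86),(-55,-105,94),(-55,-55,94)]: print(np.round(px(c,[*stw(s),s[2]]),1))
q=pt(c,d,444,298,31);print('loupe top',wts(q))
E
```

```text
ring [518.23115715  45.91752596  56.5       ] [19.8502097  82.68593859]
[236.7 159.6]
[544.2 158.4]
[512.8 302.1]
[450.6 302.3]
loupe top [-97.42463672 -80.12971252]
```

The ring is at about stand (20–23, 82), beside the gap. The loupe is at stand (-97,-80), clear of the tab. Next I'll move over the tab.

Request:
{"op": "drive_tool", "data": {
  "plan": [1,-0.009,-0.023,0,0,0,0,1,-0.009,-0.023,0,0,0,0,1,-0.009,-0.023,0,0,0,0,1,-0.009,-0.023,0,0,0,0,1,-0.009,-0.023,-0.015,0,0,0,1,-0.009,-0.023,-0.02,0,0,0,1,0,0,0,0,0,0]
}}

```text
time_s: 5.45
tool_pos: [460.9, -126.8, 114.2]
ee_rot: [1.117, 1.272, -1.134]
contact_force: [-0.5, -0.1, -0.6]
width: 0.001
```

```bash
python3 - <<'E'
from h import *
p,d,c=cap('wrist','wrist7');st((-50,-80),94)
E
```

```text
t 5.5 tcp [ 462.6 -124.9  115.3] stand [-55.  -80.6] F [ 0.4  0.1 -0.1] w 0.0
rot err [-0.    -0.012 -0.002]
dxy [4.9 1.2] dz -21.3
```

View pics/wrist7.png

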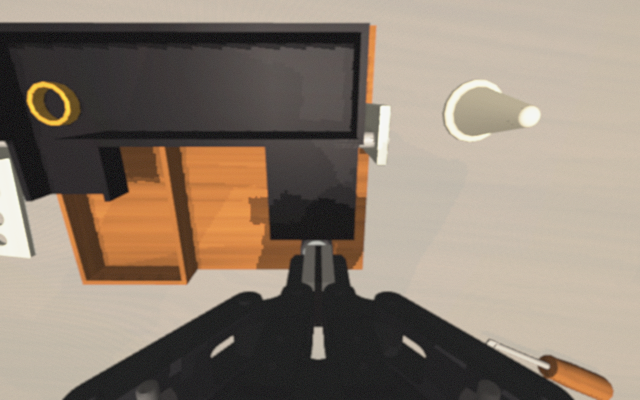

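Request:
{"op": "drive_tool", "data": {
  "plan": [1,0.004,0.001,-0.004,0,-0.006,0,1,0.002,0,-0.008,0,-0.006,0,1,0,0,-0.006,0,0,0,1,0,0,-0.006,0,0,0,1,0,0,0,0,0,0]
}}

```text
time_s: 5.92
tool_pos: [469.0, -121.5, 87.6]
ee_rot: [1.12, 1.266, -1.121]
contact_force: [-0.9, -1.5, 2.2]
width: -0.001
```

```bash
python3 - <<'E'
from h import *
st((-48,-80),64)
E
```

```text
t 5.9167 tcp [ 469.  -121.5   87.6] stand [-48.3 -78. ] F [-0.9 -1.5  2.2] w -0.001
rot err [-0.001 -0.002 -0.005]
dxy [ 0.5 -2. ] dz -23.6
```

Request:
{"op": "drive_tool", "data": {
  "plan": [1,0,0,-0.005,0,0,0,1,0,0,-0.005,0,0,0,1,-0.001,0,-0.005,0,0,0,1,-0.001,0,-0.004,0,0,0,1,0,0,0,0,0,0]
}}

```text
time_s: 6.33
tool_pos: [463.7, -121.5, 66.9]
ee_rot: [1.114, 1.273, -1.125]
contact_force: [-2.5, -0.5, 1.0]
width: 0.001
```

```bash
python3 - <<'E'
from h import *
p,d,c=cap('wrist','wrist8');st((-49,-80),64)
E
```

```text
t 6.3833 tcp [ 463.7 -121.4   67.1] stand [-53.5 -77.3] F [-2.  -1.2  0.8] w 0.002
rot err [-0.    -0.01  -0.008]
dxy [ 4.8 -2.1] dz -3.1
```

View pics/wrist8.png

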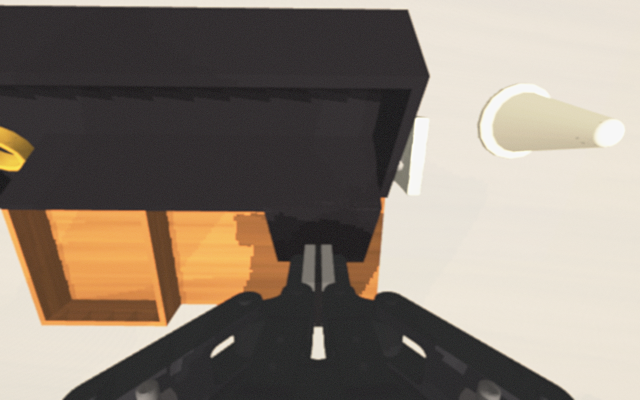

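Request:
{"op": "drive_tool", "data": {
  "plan": [1,0.002,0,-0.004,0,-0.003,0,1,0.001,0,-0.004,0,-0.003,0,1,0,0,0,0,0,0,1,0,0,0,0,0,0]
}}

```text
time_s: 6.72
tool_pos: [464.0, -121.2, 58.1]
ee_rot: [1.114, 1.273, -1.124]
contact_force: [-2.4, -1.2, 1.1]
width: -0.002
```

```bash
python3 - <<'E'
from h import *
p,d,c=cap('wrist','wrist9');st((-49,-80),58); cap('scene','scene9');cap('side','side9')
for f in('scene9','side9'):
    q=cv2.imread(f'pics/{f}.png'); q=q[170:260,240:390] if f[1]=='c' else q[160:280,260:420]
    cv2.imwrite(f'pics/{f}c.png',cv2.resize(q,None,fx=4.5,fy=4.5,interpolation=cv2.INTER_CUBIC))
E
```

```text
t 6.7667 tcp [ 464.  -121.2   58.1] stand [-53.2 -77.1] F [-2.5 -0.7  1. ] w -0.004
rot err [-0.001 -0.01  -0.009]
dxy [ 4.5 -2.4] dz -0.1
```

View pics/wrist9.png

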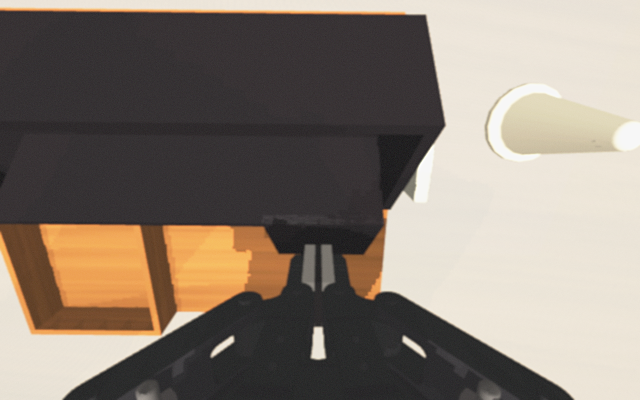

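View pics/side9c.png

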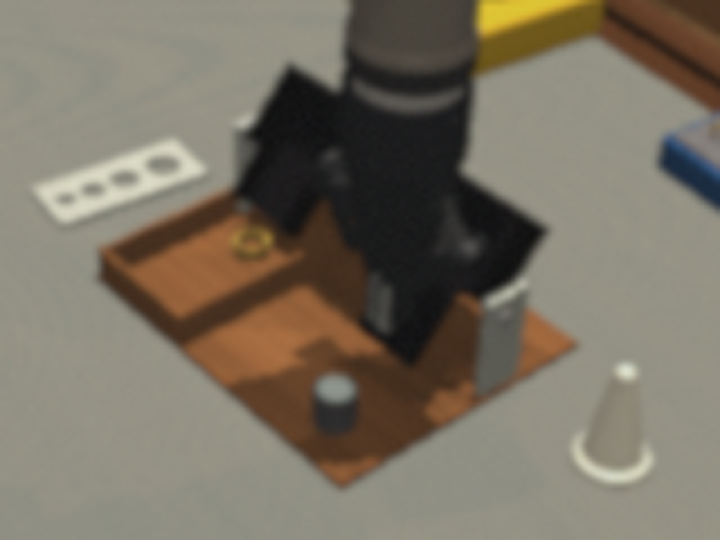

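View pics/scene9c.png

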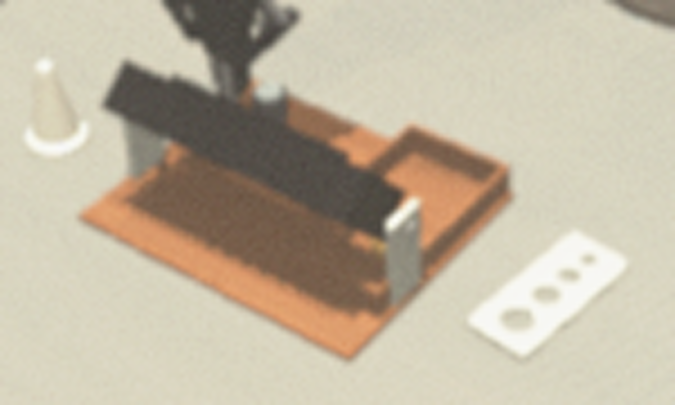

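The side view shows the ring in the tray at crop (252,240), just below the spout lip. I'll raise the tool slowly so the bin returns gently.

Request:
{"op": "drive_tool", "data": {
  "plan": [1,0,0,0,0,0,0,1,0,0,0.004,0,0,0,1,0,0,0.005,0,0,0,1,0,0,0.006,0,0,0,1,0,0,0.006,0,0,0,1,0,0,0.006,0,0,0,1,0,0,0.008,0,0,0,1,0,0,0.02,0,0,0,1,0,0,0.03,0,0,0,1,0,0,0.035,0,0,0,1,0,0,0.03,0,0,0,1,0,0,0,0,0,0]
}}

```text
time_s: 7.87
tool_pos: [468.2, -119.2, 221.7]
ee_rot: [1.118, 1.266, -1.114]
contact_force: [-0.0, -0.5, 0.8]
width: 0.001
```

```bash
python3 - <<'E'
from h import *
p,d,c=cap('wrist','wrist10');st(); cap('side','side10')
q=cv2.imread('pics/side10.png')[160:280,260:420]
cv2.imwrite('pics/side10c.png',cv2.resize(q,None,fx=4.5,fy=4.5,interpolation=cv2.INTER_CUBIC))
E
```

```text
t 7.9167 tcp [ 467.1 -118.8  219.6] stand [-49.9 -75.1] F [0.4 1.3 0.7] w 0.003
rot err [-0.002 -0.001 -0.011]
```

View pics/wrist10.png

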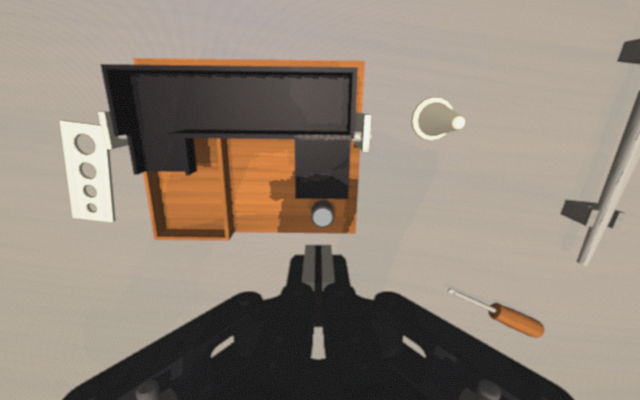

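View pics/side10c.png

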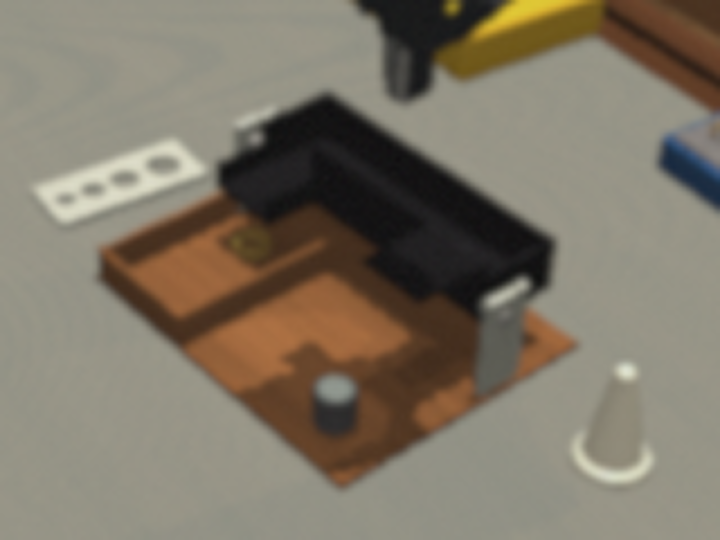

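```bash
python3 - <<'E'
from h import *
d,c=load('side10'); q=pt(c,d,250/4.5+260,242/4.5+160,9); print('ring',wts(q), 'depth pt',pt(c,d,250/4.5+260,242/4.5+160))
d,c=load('wrist10')
for s in [(60,109,86),(60,-109,86),(-55,-55,94),(-40,57,52)]: print(np.round(px(c,[*stw(s),s[2]]),1))
print('spout z',pt(c,d,165,155),'tab z',pt(c,d,320,175))
robot.sign_off()
E
```

```text
ring [-29.53702612  82.2561988 ] depth pt [472.5761299   45.03239243   4.17632457]
[99.5 61.8]
[359.1  64.9]
[295.8 197.5]
[191.7 170.6]
spout z [474.23892949  42.14133372  49.45246864] tab z [ 483.26194162 -119.19989647   91.45780269]
the job is handed in; nothing more can be done
```

The ring is in the catch tray, the bin is back level, and I handed the job in at about 8 s of the 51 s allowed.

I swept the ring along the level bin floor with shut fingertips to about stand y 82, beside the gap. Then I pressed the thumb tab to its forward end, the ring slid out of the spout, and I raised the tool slowly so the bin swung back.

**Last checks:**
- **Ring:** about stand (-30, 82) in the side view, inside the tray walls. The depth reading there gives the tray floor height (z about 4).
- **Bin:** the corners match the level model to within about 4 px. The tongue and tab depths read z 49 and 91 against 52 and 94. Both are about 2.5 mm low, within what I'd expect from the camera calibration, so I count it as level.
- **Robot:** the tool is about 125 mm above the tab and touching nothing. The measured force of 0.8 to 1.6 N is at noise level.
- **Bystanders:** the cone, gauge plate, loupe and driver look undisturbed in the last pictures. The gauge set and ring case are far left, and the arm never went near them.

I did not measure the ring's resting speed or the tilt angle directly.

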